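# Walk a die block round to face the fence

### The job

Using only pushes of the fingers, walk the heavy steel die block round by its corners until its plain long side, the one opposite the low clamping ledge, faces the fence, then push it up so that this side lies flat against the fence with its whole length. Never lift or tip the block, leave the parts standing round the work where they are, and finish with the hand clear.

Things in the scene. Friction and masses are not known exactly. Their poses are not given: they have to be found in the camera images.
- die_block: Loose steel block, 0.8 to 1.05 kg, slides at a push of about 3 to 8 N; too wide to grip: 108 mm along own x, 130 mm along own y, 45 mm high. Origin: centre of the underside. Own +x side (x = +54 mm): plain long side, for the fence. Own -x side: clamping ledge. It starts between robot and fence, the plain side roughly to the robot's left (yaw 0.95 to 2.3 rad).
- seat_mid (a point): Middle of the die block's plain long side (block's own x = +54 mm, y = 0, 22.5 mm above its underside). This side is flat and full height.
- ledge_mid (a point): Middle of the front of the clamping ledge, the low step along the die block's other long side (block's own x = -54 mm, y = 0, 11 mm up). Only the lowest 22 mm of the block reach out to here; above that the block stops at x = -38 mm.
- fence: Dark steel bar fixed to the bench beyond the block: 280 mm long, 30 mm thick, 32 mm high. Origin: middle of the lower edge of its face towards the robot; own +x points square away from that face, away from the robot; own y runs along it (y = -140 to +140 mm). At the end the block's axes point as the fence's do, its origin 54 mm in front of this face.
- spacer_ring: Bystander, loose, leave alone: plain steel spacer ring, 54 mm across, 12 mm high, lying flat to the left of the work. Origin: centre of its underside.
- brass_tee: Bystander, loose, leave alone: brass pipe tee, 24x101x55 mm, to the left of the fence. Origin: centre of its underside.
- big_nut: Bystander, loose, leave alone: large hexagon nut, 47x41x20 mm, lying flat to the right of the work. Origin: centre of its underside.
- shim_cassette: Bystander, loose, leave alone: flat black and grey shim cassette, 68x128x24 mm, to the right of the fence. Origin: centre of its underside.
There are look-alikes about, which are no part of the job. What is shaped like the die_block but orange is not meant.

How it is judged:
By the outcome, as a careful person would: the job done as asked, in the order asked, and still so for the second after the job is handed in, with the robot touching nothing.
It also fails if it takes over 64 s, if anything falls off the work surface, if the arm or the gripper's body presses on something with over 40 N, if the wrist force passes 120 N, or if a joint passes its speed limit or range.

### The arm

A 6-joint arm with a two-finger parallel gripper is mounted at the origin on a cart in front of the work surface, level with it; the furniture and walls round the work are solid. World frame = base frame: x ahead of the robot, y to its left, z up, the work surface at z = 0. Lengths are in m, angles in rad, forces in N, time in s.
With the tool pointing down it reaches from about 0.35 to 0.85 m from the base axis. Payload 8.1 kg.
Tool frame: the origin (TCP) lies between the finger pads; the fingertips stand 11 mm ahead of it and the grasp point (between the pads) lies 8 mm behind it; y points along the fingers, x is the direction in which the jaws open and shut, and the axes are right-handed (so a half turn about y gives the same grasp; the last joint's range is limited). The gripper opens to 93 mm and grips with 3 to 60 N. Pads are 15 mm wide; open, the fingers measure 128 mm over their backs; the gripper's body (75 mm by 188 mm) begins 65 mm behind the grasp point.
Start: joints at [1.049, 0.13, 1.488, -0, 1.523, -0.085], TCP at [0.254, 0.544, 0.23] pointing down, gripper open.
Joint ranges: [-2.96, 2.96], [-0.89, 2.26], [0.02, 2.5], [-1.34, 4.48], [0, 2.73], [-2.66, 2.66]. Speed limits (rad/s): [2.39, 2.39, 2.79, 3.14, 3.14, 3.14].

### API

Orientations are given as a rotation vector (axis times angle).
In Python, from plant import readout, optics, robot gives the robot as it stands.
- The arm moves only by the shell command python3 -m creep 'ROWS' [FORCE]. ROWS is JSON, a list that holds one entry, the list of rows, each a list of 7 numbers: the closure, from 0 (fully open) to 1 (shut), then the shift along the tool's x, y, z in cm, then the turn, a rotation vector about the tool's x, y, z in degrees. In form: [[[grip, x, y, z, wx, wy, wz], ...]]. A call has exactly 8 rows; each row shifts and turns the pose as measured when the row begins, along the tool's axes as they then stand; what a row does not reach is not made up. A row lasts 1/10 s, in which the tool goes at most 50 mm and 8.59 degrees, less where a joint would pass 70% of its speed; a pose out of reach is approached as far as the arm can. A call is refused whole if a number of a shift passes 5 or a number of a turn 8.59, either way. A call with a gripper value outside its range is refused whole. The fingers move at their own pace and stop on an object; FORCE is the grip in N (left out, the last holds). Time passes only in rows, so rows that do not move let the fingers close, or fill a call up. It gives the time, the measured TCP pose, the force and the opening at its end, in the units of the state.
- readout.read_state(): the state, without advancing time (a new reading comes with each control period).
- optics.read_camera(name): name is "side" or "top"; returns a dict with "frame" (420x560x3 uint8, red, green, blue), "depth" (420x560 float32, m along the optical axis (not along the pixel's ray), 0 where there is no reading), "intrinsics" (3x3 intrinsics, pixels), "R" (3x3) and "t" (3): a world point X has camera coordinates R X + t. Camera axes: x right, y down, z forward; pixel columns grow to the right and rows downward; lengths in m; the calibration is good to about 2 mm. A picture is of the moment at which its call begins.
- robot.close_job(): hands the job in, once; it reports no verdict.
The state is a dict: "t": time; "q": joint angles; "dq": joint speeds; "joint_torque": joint torques, N m; "tool_pos": TCP position; "orientation": TCP orientation; "force": force on the tool from outside, world axes, zero at the start; "wrist_torque": the same for the moment, N m; "opening": finger opening in m.
Only numpy, scipy, OpenCV 4.12 (cv2) and the standard library are available. Lean on these libraries where they do the work, as an engineer would, in place of code of your own. Each camera call takes 0.05 s, during which the arm holds its last target. There are 200 camera calls.

## Working session

There is one attempt and no reset: what is moved stays moved. The work goes in short steps, Python scripts to look and compute and a shell command to move; the robot and the scene stay as the last step left them, time stands still between calls to the robot, and variables do not carry over. Pictures are saved under pics/ and viewed, about 8 in all and at most 12, crops included, and the job is handed in when it is done.

```bash
mkdir -p pics; ls
cat > h.py <<'E'
import numpy as np,cv2
from plant import readout,optics,robot
def snap(n,f):
    c=optics.read_camera(n); cv2.imwrite('pics/'+f+'.png',c['frame'][:,:,::-1]); np.savez('pics/'+f,**c); return c
def cloud(c):
    d=c['depth'];K=c['intrinsics'];v,u=np.mgrid[:d.shape[0],:d.shape[1]]
    P=np.stack([(u-K[0,2])/K[0,0]*d,(v-K[1,2])/K[1,1]*d,d],-1)
    return (P-c['t'])@c['R']
E
python3 - <<'E'
from h import *
for n in('top','side'):
    c=snap(n,n+'0'); print(n,c['intrinsics'].tolist(),c['R'].round(3).tolist(),c['t'])
a,b=[cv2.imread(f'pics/{n}0.png') for n in('top','side')]
s=readout.read_state();print(s)
E
```

```text
pics
top [[484.115669356177, 0.0, 279.37818846485374], [0.0, 484.115669356177, 217.1375472841572], [0.0, 0.0, 1.0]] [[0.024, -1.0, -0.007], [-0.98, -0.022, -0.198], [0.198, 0.011, -0.98]] [0.07515881 0.57090576 1.18917833]
side [[480.26080371468106, 0.0, 275.68283381307145], [0.0, 480.26080371468106, 209.2624101391835], [0.0, 0.0, 1.0]] [[-0.993, -0.117, 0.016], [-0.057, 0.356, -0.933], [0.104, -0.927, -0.36]] [0.55728909 0.05209874 1.34186569]
{'t': 0.1, 'q': array([ 1.04858009e+00,  1.31071860e-01,  1.48917348e+00, -8.98765854e-08,
        1.52301965e+00, -8.53879889e-02]), 'dq': array([-0.00043943, -0.0019613 , -0.0031142 , -0.00132901,  0.00101118,
       -0.00094167]), 'joint_torque': array([ 1.13853137e-03, -5.61340463e+01, -4.93094945e+01,  7.70147564e-02,
        2.91039952e-02, -8.91208430e-06]), 'tool_pos': array([0.25356179, 0.54323333, 0.22869887]), 'orientation': array([-1.38554432, -0.88058458,  0.88301787]), 'force': array([ 1.34069621, -0.22778115,  0.83687469]), 'wrist_torque': array([ 0.07975477, -0.0169592 , -0.02392877]), 'opening': 0.09301759855939684}
```

View pics/top0.png

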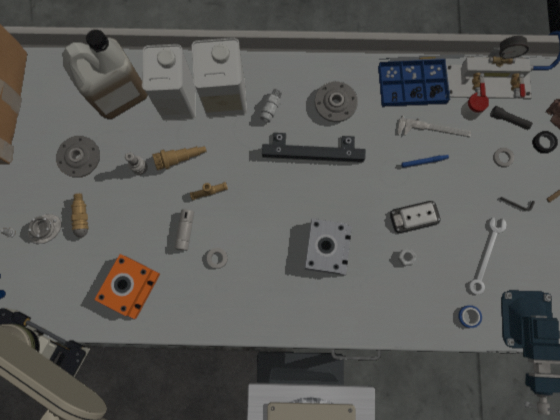

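View pics/side0.png

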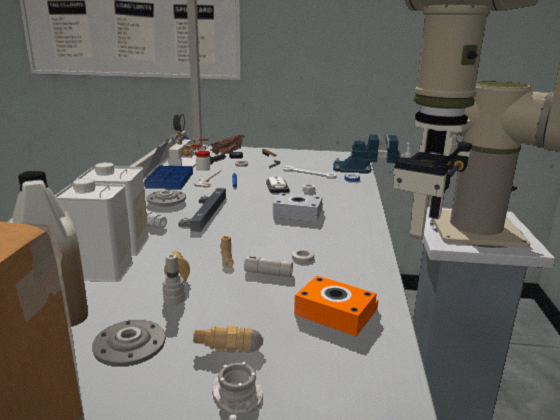

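The scene has two block-shaped things: the grey block at top (328,246), side (298,207), and the orange look-alike at top (127,286), side (336,304). The grey one is meant: it is steel, and it stands between the robot and the fence at top (313,150). I'll confirm that in a crop and measure.

```bash
cat >> h.py <<'E'
def load(f): return dict(np.load('pics/'+f+'.npz'))
def rect(P,m):
    q=P[m][:,:2].astype(np.float32)*1000; return cv2.minAreaRect(q),len(q)
E
python3 - <<'E'
from h import *
c=load('top0');P=cloud(c);Z=P[...,2]
def box(u0,u1,v0,v1):
    m=np.zeros(Z.shape,bool);m[v0:v1,u0:u1]=1;return m&(c['depth']>0)
b=box(290,365,205,285)
for lo,hi in((.037,.06),(.012,.03),(.01,.06)):
    m=b&(Z>lo)&(Z<hi); print(lo,hi,rect(P,m),np.median(Z[m]))
    r=rect(P,m)[0]; print(cv2.boxPoints(r).round(1).tolist())
m=box(255,372,130,170)&(Z>.02)&(Z<.04);r=rect(P,m);print('fence',r,cv2.boxPoints(r[0]).round(1).tolist(),np.median(Z[m]))
for n,a in dict(ring=(200,232,245,272),tee=(190,230,178,202),cyl=(172,198,205,255),nut=(397,418,246,267),cas=(385,443,198,235)).items():
    m=box(*a)&(Z>.007);r=rect(P,m);print(n,[np.round(x,1).tolist() for x in r[0]],P[m].max(0).round(3))
f=cv2.imread('pics/top0.png');cv2.imwrite('pics/crop0.png',cv2.resize(f[120:290,170:450],None,fx=2.8,fy=2.8,interpolation=2))
import scipy.spatial.transform as T
print(T.Rotation.from_rotvec(readout.read_state()['orientation']).as_matrix().round(3))
E
```

```text
0.037 0.06 (((499.7261962890625, -32.564205169677734), (92.24870300292969, 130.49497985839844), 82.88109588623047), 1794) 0.045246931350269796
[[429.29998779296875, -70.19999694824219], [558.7999877929688, -86.4000015258789], [570.2000122070312, 5.099999904632568], [440.70001220703125, 21.299999237060547]]
0.012 0.03 (((498.5241394042969, -40.5196533203125), (108.74030303955078, 130.17518615722656), 83.41436767578125), 298) 0.02217293144100016
[[427.6000061035156, -87.0999984741211], [556.9000244140625, -102.0], [569.4000244140625, 6.0], [440.1000061035156, 21.0]]
0.01 0.06 (((498.78729248046875, -40.81134033203125), (108.9455337524414, 130.45263671875), 83.03107452392578), 2111) 0.04474242006908942
[[427.3999938964844, -87.0], [556.9000244140625, -102.80000305175781], [570.0999755859375, 5.300000190734863], [440.70001220703125, 21.200000762939453]]
fence (((772.556640625, 0.367462158203125), (280.34002685546875, 64.74681091308594), 87.9679183959961), 1231) [[735.2000122070312, -138.60000610351562], [799.9000244140625, -140.89999389648438], [809.9000244140625, 139.3000030517578], [745.2000122070312, 141.60000610351562]] 0.03164888813325977
ring [[465.1, 250.8], [52.9, 53.2], 85.7] [0.492 0.278 0.019]
tee [[646.1, 280.4], [97.8, 54.1], 88.2] [0.674 0.33  0.059]
cyl [[546.9, 344.0], [52.5, 126.2], 80.5] [0.607 0.366 0.04 ]
nut [[478.2, -247.5], [41.4, 45.0], 65.6] [ 0.499 -0.224  0.026]
cas [[599.2, -269.6], [92.1, 128.7], 15.0] [ 0.641 -0.207  0.031]
[[ 0.423 -0.001 -0.906]
 [ 0.906 -0.001  0.423]
 [-0.002 -1.     0.   ]]
```

View pics/crop0.png

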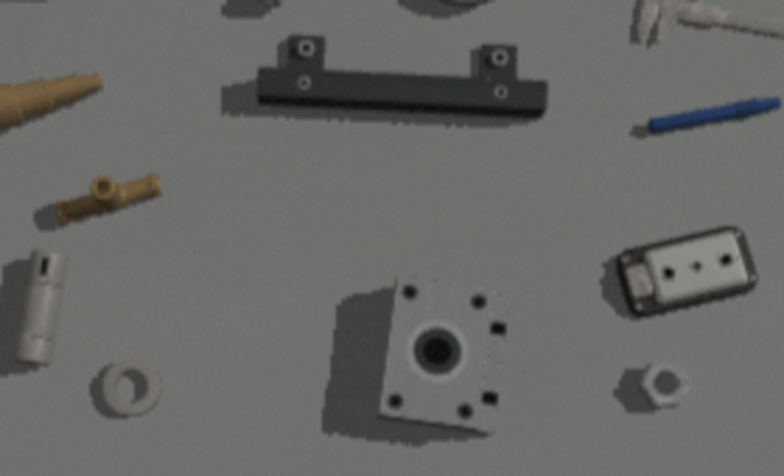

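The grey block is confirmed. Its long edges run along x, the bore is at about (435,350) in the crop, and the ledge is on the right. The plain side faces left, so yaw is about 83°. The fence face is square at -2°.

I'll turn the closed fingers square to the fence and bring them in front of the block's near left corner.

```bash
python3 -m creep '[[[1,0,0,0,0,-7.7,0],[1,0,0,0,0,-7.7,0],[1,0,0,0,0,-7.7,0],[1,-5,0,-2,0,0,0],[1,-5,0,-2,0,0,0],[1,-5,0,-2,0,0,0],[1,-5,0,-2,0,0,0],[1,-5,0,-2,0,0,0]]]' 20
python3 -m creep '[[[1,-5,0,-1,0,0,0],[1,-5,0,-1,0,0,0],[1,-5,2,-1,0,0,0],[1,-5,4,0,0,0,0],[1,-2,4,0,0,0,0],[1,0,4,0,0,0,0],[1,0,0,0,0,0,0],[1,0,0,0,0,0,0]]]'
```

```text
t: 0.9
tool_pos: [0.34, 0.3064, 0.2226]
orientation: [-1.214, -1.193, 1.215]
force: [1.4, -0.1, -0.1]
opening: 0.0332
t: 1.7
tool_pos: [0.3662, 0.0947, 0.0924]
orientation: [-1.221, -1.19, 1.208]
force: [0.1, -0.1, -0.6]
opening: 0.0005
```

```bash
python3 -m creep '[[[1,-4,0,-1,0,0,0],[1,-3.5,1.5,-1,0,0,0],[1,0,3,0,0,0,0],[1,0,2.5,0,0,0,0],[1,0,0.5,0,0,0,0],[1,0,0,0,0,0,0],[1,0,0,0,0,0,0],[1,0,0,0,0,0,0]]]'
```

```text
t: 2.5
tool_pos: [0.3992, 0.0204, 0.0343]
orientation: [-1.232, -1.215, 1.207]
force: [0.2, 0.1, 0.8]
opening: 0.0006
```

```bash
python3 -m creep '[[[1,0,1.4,-0.5,0,0,0],[1,0,0.5,-1,0,0,0],[1,0,0,-1.2,0,0,0],[1,0,0,-1.2,0,0,0],[1,0,0,-1.2,0,0,0],[1,0,0,-1.2,0,0,0],[1,0,0,-1.2,0,0,0],[1,0,0,0,0,0,0]]]'
cat >> h.py <<'E'
F=np.array([740.2,1.5]);FY=-2.04
def block(n='top'):
    """block pose (mm, deg): top face rect (92x130), own -x by the ledge"""
    c=optics.read_camera(n);P=cloud(c);Z=P[...,2];d=c['depth']>0
    w=d&(P[...,0]>.36)&(P[...,0]<.735)&(abs(P[...,1])<.19)
    hsv=cv2.cvtColor(c['frame'],cv2.COLOR_RGB2HSV)
    top=(w&(Z>.036)&(Z<.052)).astype(np.uint8);n_,L,S,C=cv2.connectedComponentsWithStats(top)
    i=1+S[1:,4].argmax();r,k=rect(P,L==i);bp=cv2.boxPoints(r)
    q=P[w&(Z>.014)&(Z<.028)][:,:2]*1000
    e=[bp[1]-bp[0],bp[2]-bp[1]];l=[np.hypot(*v) for v in e];lo=e[int(l[1]>l[0])]/max(l)
    ctr=np.array(r[0]);nx=np.array([lo[1],-lo[0]])
    q=q[np.abs(q-ctr).max(1)<90];s=(q-ctr)@nx;t_=(q-ctr)@lo
    near=(abs(t_)<64)&(abs(s)<64)
    if np.median(s[near])>0: nx=-nx
    o=ctr-nx*8;yaw=np.degrees(np.arctan2(nx[1],nx[0]))
    print('block o',o.round(1),'yaw',round(yaw,1),'size',np.sort(l).round(1),'n',k,'ledge n',near.sum(),'s',np.median(s[near]).round(1))
    print('corners',bp.round(0).tolist());s=readout.read_state();print('t',s['t'],s['tool_pos'].round(4),s['force'].round(1));return c
E
python3 -c "
from h import *
c=block();cv2.imwrite('pics/a.png',c['frame'][110:300,190:450,::-1].repeat(3,0).repeat(3,1))"
```

```text
t: 3.3
tool_pos: [0.4782, 0.0241, 0.023]
orientation: [-1.23, -1.221, 1.207]
force: [0.9, -0.6, 0.6]
opening: 0.0005
block o [ 557.7 -108.2] yaw 89.7 size [21.4 53.1] n 99 ledge n 135 s 8.0
corners [[531.0, -111.0], [584.0, -111.0], [584.0, -90.0], [531.0, -89.0]]
t 3.35 [0.4777 0.0241 0.0229] [1.6 0.2 0.1]
```

View pics/a.png

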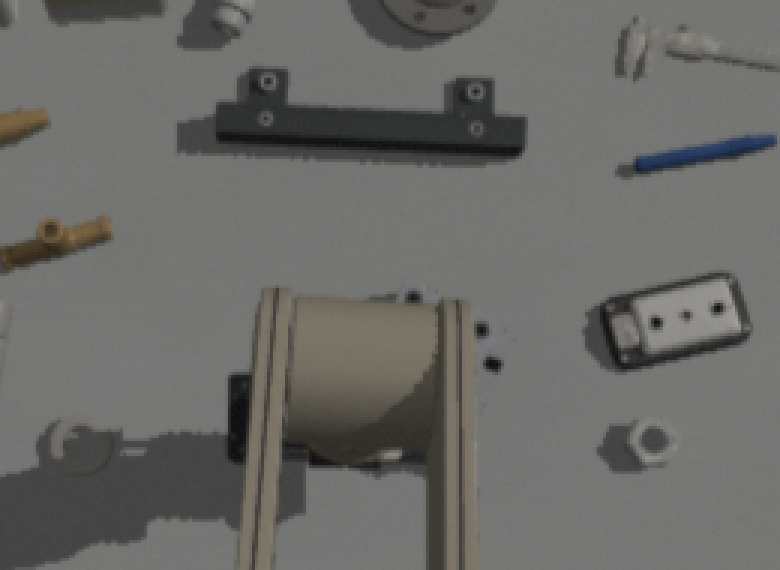

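The top view shows the arm over most of the block; only its far and right edges are visible, at crop (400-500,290-370). I'll combine both cameras.

```bash
cat > b2.py <<'E'
from h import *
def scene():
    out=[]
    for n in('top','side'):
        c=optics.read_camera(n);P=cloud(c);m=(c['depth']>0)&(P[...,0]>.36)&(P[...,0]<.733)&(abs(P[...,1])<.19)
        out.append(P[m])
    return out
def pose():
    A=scene();s=readout.read_state();t=s['tool_pos']
    tops=[a[(a[:,2]>.040)&(a[:,2]<.050)] for a in A]
    tops=[a[np.hypot(a[:,0]-t[0],a[:,1]-t[1])>.026] for a in tops]
    q=np.vstack(tops)[:,:2].astype(np.float32)*1000
    r=cv2.minAreaRect(q);bp=cv2.boxPoints(r)
    e=[bp[1]-bp[0],bp[2]-bp[1]];l=[np.hypot(*v) for v in e];lo=e[int(l[1]>l[0])]/max(l)
    nx=np.array([lo[1],-lo[0]]);ctr=np.array(r[0])
    g=np.vstack(A)*1000;g=g[(g[:,2]>17)&(g[:,2]<26)][:,:2]-ctr
    k=g[(abs(g@lo)<62)&(abs(g@nx)<64)&(abs(g@nx)>48)]
    if len(k) and np.median(k@nx)>0: nx=-nx
    o=ctr-nx*8;yaw=np.degrees(np.arctan2(nx[1],nx[0]))
    print('n',[len(a) for a in tops],'size',np.sort(l).round(1),'ledge',len(k),'o',o.round(1),'yaw',round(yaw,1))
    print('corners',bp.round(0).tolist());print('t',round(s['t'],2),t.round(4),s['force'].round(1))
    f=np.array([740.2,1.5]);N=np.array([np.cos(-.0356),np.sin(-.0356)])
    c=[o+nx*54+lo*j for j in(-65,65)];print('gap of plain side ends to fence',[round(float((f-x)@N),1) for x in c])
    return o,yaw
if __name__=='__main__': pose()
E
python3 b2.py
```

```text
n [176, 381] size [ 98.9 123. ] ledge 112 o [536.4 -50.1] yaw 65.2
corners [[463.0, -62.0], [575.0, -114.0], [616.0, -24.0], [505.0, 28.0]]
t 3.45 [0.477  0.0239 0.0226] [ 0.   0.8 -0.7]
gap of plain side ends to fence [240.9, 121.0]
```

```bash
python3 -m creep '[[[1,0,0.2,-1,0,0,0],[1,0,0,-1,0,0,0],[1,0,0,-1,0,0,0],[1,0,0,-1,0,0,0],[1,0,0,0,0,0,0],[1,0,0,4,0,0,0],[1,0,0,5,0,0,0],[1,0,0,5,0,0,0]]]'
python3 b2.py
```

```text
t: 4.25
tool_pos: [0.3754, 0.0247, 0.0194]
orientation: [-1.226, -1.219, 1.208]
force: [-0.3, -0.5, 1.1]
opening: 0.0001
n [1681, 509] size [ 96.8 139.4] ledge 276 o [547.9 -57.7] yaw 48.2
corners [[469.0, -41.0], [573.0, -134.0], [637.0, -62.0], [533.0, 31.0]]
t 4.35 [0.3667 0.0254 0.0155] [-1.2 -0.  -0.2]
gap of plain side ends to fence [205.5, 105.6]
```

```bash
python3 -m creep '[[[1,-4,-0.3,1,0,0,0],[1,-4,0,-1,0,0,0],[1,-3.8,0,-2,0,0,0],[1,0,0,-3,0,0,0],[1,0,0,-2.5,0,0,0],[1,0,0,-1,0,0,0],[1,0,0,0,0,0,0],[1,0,0,0,0,0,0]]]'
python3 b2.py
```

```text
t: 5.15
tool_pos: [0.4521, -0.0968, 0.0223]
orientation: [-1.228, -1.22, 1.214]
force: [-0.4, 0.8, -0.0]
opening: 0.0006
n [1276, 509] size [ 95.7 133.8] ledge 17 o [548.1 -56.7] yaw 48.7
corners [[472.0, -42.0], [572.0, -131.0], [635.0, -59.0], [535.0, 29.0]]
t 5.25 [ 0.4518 -0.0967  0.0222] [-0.7 -0.   0.4]
gap of plain side ends to fence [206.0, 105.4]
```

```bash
python3 -m creep '[[[1,0.5,0.4,-0.9,0,0,0],[1,0.6,0,-0.9,0,0,0],[1,0.6,0,-0.9,0,0,0],[1,0.6,0,-0.9,0,0,0],[1,0.6,0,-0.9,0,0,0],[1,0.6,0,-0.9,0,0,0],[1,0,0,0,0,0,0],[1,0,0,0,0,0,0]]]'
python3 b2.py
```

```text
t: 6.05
tool_pos: [0.5018, -0.0571, 0.016]
orientation: [-1.216, -1.21, 1.226]
force: [-1.8, -3.0, 1.1]
opening: 0.0006
n [315, 514] size [118.8 137.3] ledge 75 o [585.3 -44.4] yaw -144.8
corners [[491.0, -27.0], [570.0, -139.0], [667.0, -71.0], [588.0, 41.0]]
t 6.15 [ 0.5016 -0.0573  0.016 ] [ 0.5 -1.6  0.2]
gap of plain side ends to fence [235.5, 156.9]
```

```bash
python3 -m creep '[[[1,0.5,0,-1,0,0,0],[1,0.5,0,-1,0,0,0],[1,0.4,0,-1,0,0,0],[1,0,0,0,0,0,0],[1,-1,0,3,0,0,0],[1,-2,0,5,0,0,0],[1,0,0,5,0,0,0],[1,0,0,2,0,0,0]]]'
python3 b2.py
```

```text
t: 6.95
tool_pos: [0.3771, -0.0739, 0.0152]
orientation: [-1.21, -1.206, 1.228]
force: [0.8, -0.9, 0.4]
opening: 0.0004
n [1619, 506] size [ 95.8 140.7] ledge 261 o [602.7 -43.6] yaw 24.1
corners [[538.0, 4.0], [595.0, -124.0], [682.0, -85.0], [625.0, 43.0]]
t 7.05 [ 0.3786 -0.0742  0.016 ] [-0.1  0.1  1.1]
gap of plain side ends to fence [116.0, 58.7]
```

```bash
python3 -m creep '[[[1,2,0,-4,0,0,0],[1,2,0,-4,0,0,0],[1,0,0,-3.5,0,0,0],[1,0,0,-1.5,0,0,0],[1,0.3,0,-1.2,0,0,0],[1,0.3,0,-1.2,0,0,0],[1,0.3,0,-1.2,0,0,0],[1,0,0,0,0,0,0]]]'
python3 -m creep '[[[1,0.3,0,-1,0,0,0],[1,0,0,0,0,0,0],[1,-1,0,3,0,0,0],[1,-1,0,5,0,0,0],[1,0,0,5,0,0,0],[1,0,0,5,0,0,0],[1,0,0,0,0,0,0],[1,0,0,0,0,0,0]]]'
python3 b2.py
```

```text
t: 7.85
tool_pos: [0.555, -0.0207, 0.0153]
orientation: [-1.217, -1.21, 1.22]
force: [-0.1, -0.9, 0.4]
opening: 0.0006
t: 8.65
tool_pos: [0.3826, -0.0401, 0.0136]
orientation: [-1.228, -1.217, 1.217]
force: [0.4, -0.7, 0.7]
opening: 0.0007
n [1606, 481] size [ 93.9 139.2] ledge 290 o [632.8 -48.9] yaw 5.6
corners [[587.0, 17.0], [601.0, -122.0], [694.0, -113.0], [681.0, 26.0]]
t 8.75 [ 0.3828 -0.0399  0.0131] [-0.   0.2 -0.4]
gap of plain side ends to fence [60.6, 43.4]
```

```bash
python3 -m creep '[[[0.35,-1.1,-0.6,-3,0,2,0],[0.35,0,0,-4,0,0,0],[0.35,0,0,-4,0,0,0],[0.35,0,0,-4,0,0,0],[0.35,0,0,-2,0,0,0],[0.35,0,0,-1,0,0,0],[0.35,0,0,0,0,0,0],[0.35,0,0,0,0,0,0]]]'
python3 -m creep '[[[0.35,0,0,-1,0,0,0],[0.35,0,0,-1,0,0,0],[0.35,0,0,-1,0,0,0],[0.35,0,0,-1,0,0,0],[0.35,0,0,0,0,0,0],[0.35,0,0,0,0,0,0],[0.35,0,0,0,0,0,0],[0.35,0,0,0,0,0,0]]]'
python3 b2.py; python3 -c "
from h import *
from scipy.spatial.transform import Rotation as R
print(R.from_rotvec(readout.read_state()['orientation']).as_matrix().round(3))"
```

```text
t: 9.55
tool_pos: [0.5746, -0.0556, 0.0142]
orientation: [-1.235, -1.186, 1.196]
force: [-5.3, -2.3, 2.3]
opening: 0.0586
t: 10.35
tool_pos: [0.6028, -0.0555, 0.0118]
orientation: [-1.211, -1.167, 1.209]
force: [-0.0, 0.0, 2.8]
opening: 0.0606
n [118, 464] size [126.1 139.7] ledge 27 o [649.9 -49.8] yaw -1.5
corners [[593.0, -118.0], [719.0, -122.0], [723.0, 18.0], [597.0, 22.0]]
t 10.45 [ 0.6029 -0.0555  0.0118] [-0.8 -0.4  2.6]
gap of plain side ends to fence [33.9, 35.0]
[[ 0.026 -0.024 -0.999]
 [ 1.    -0.01   0.026]
 [-0.011 -1.     0.024]]
```

```bash
python3 -m creep '[[[0.35,0,-0.6,0,0,0,0],[0.35,0,0,-0.8,0,0,0],[0.35,0,0,-0.8,0,0,0],[0.35,0,0,-0.6,0,0,0],[0.35,0,0,-0.5,0,0,0],[0.35,0,0,-0.5,0,0,0],[0.35,0,0,-0.5,0,0,0],[0.35,0,0,-0.5,0,0,0]]]'
```

```text
t: 11.25
tool_pos: [0.6242, -0.0554, 0.0173]
orientation: [-1.171, -1.131, 1.231]
force: [-28.6, -0.6, 25.9]
opening: 0.0605
```

```bash
python3 -c "
from h import *
from scipy.spatial.transform import Rotation as R
print(R.from_rotvec(readout.read_state()['orientation']).as_matrix().round(3))"
python3 -m creep '[[[0.35,0,0,-0.2,0,0,0],[0.35,0,0,0,0,0,0],[0.35,0,0,0.5,0,0,0],[0.35,0,0,2,0,0,0],[0.35,0,-2,5,0,0,0],[0.35,0,-4,5,0,0,0],[0.35,0,-4,5,0,0,0],[0.35,0,-4,5,0,0,0]]]'
python3 b2.py;python3 -c "
from h import *
c=snap('top','t1');d=snap('side','s1');a=c['frame'][110:300,180:450,::-1];b=d['frame'][160:240,160:340,::-1]
cv2.imwrite('pics/t1c.png',np.vstack([cv2.resize(a,(540,380)),cv2.resize(b,(540,220))]))"
```

```text
[[ 0.025 -0.076 -0.997]
 [ 1.    -0.007  0.026]
 [-0.009 -0.997  0.076]]
t: 12.05
tool_pos: [0.4399, -0.0488, 0.1415]
orientation: [-1.159, -1.122, 1.236]
force: [-0.1, -0.3, 0.6]
opening: 0.0603
n [1388, 439] size [ 86.6 136.2] ledge 92 o [681.9 -49.2] yaw -0.6
corners [[646.0, -117.0], [733.0, -118.0], [734.0, 18.0], [647.0, 19.0]]
t 12.15 [ 0.4421 -0.0494  0.147 ] [ 1.1 -0.3  0.1]
gap of plain side ends to fence [0.8, 4.1]
```

View pics/t1c.png

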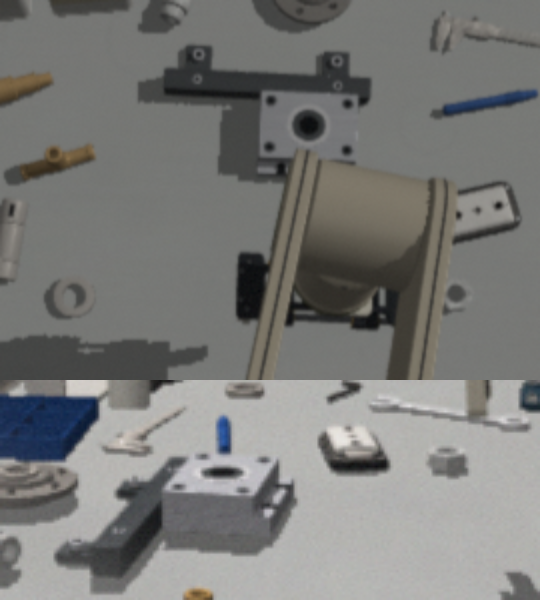

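The block is up at the fence, at crop (310,125), within the fence's length and apparently flush. My window cut its far edge, so I'll move the hand aside and measure that joint properly.

```bash
python3 -m creep '[[[0.35,3,-3,3,0,0,0],[0.35,5,-3,2,0,0,0],[0.35,5,0,1,0,0,0],[0.35,5,0,1,0,0,0],[0.35,5,0,0,0,0,0],[0.35,5,0,0,0,0,0],[0.35,5,0,0,0,0,0],[0.35,0,0,0,0,0,0]]]'
cat > fin.py <<'E'
from h import *
for n in('top','side'):
    c=snap(n,n+'F');P=cloud(c);X,Y,Z=[P[...,i]*1000 for i in range(3)];ok=c['depth']>0
    m=(ok&(Z>39)&(Z<51)&(X>560)&(X<760)&(Y>-150)&(Y<80)).astype(np.uint8)
    k,L,S,_=cv2.connectedComponentsWithStats(m);r,_n=rect(P,L==1+S[1:,4].argmax());print(n,r,cv2.boxPoints(r).round(1).tolist())
    T=L==1+S[1:,4].argmax();lo=r and None
    # far edge line & near edge line of block top; front face line of fence (z~32 band)
    def edge(mask,far,ys):
        pts=[]
        for y in ys:
            s=mask&(abs(Y-y)<3)
            if s.sum()>2: pts.append((y,(np.max if far else np.min)(X[s])))
        p=np.array(pts);f=np.polyfit(p[:,0],p[:,1],1);return 'x@y0 %.1f yaw %.2f n%d'%(f[1],-np.degrees(np.arctan(f[0])),len(p))
    print(' far',edge(T,1,range(-105,12,6)),' near',edge(T,0,range(-105,12,6)))
    fm=ok&(Z>26)&(Z<36)&(X>715)&(X<775)
    print(' fence',edge(fm,0,list(range(-136,-122,3))+list(range(30,136,6))))
s=readout.read_state();print(s['t'],s['tool_pos'],s['opening'])
c=load('topF');P=cloud(c);Z=P[...,2]
for n,a in dict(ring=(200,232,245,272),tee=(190,230,178,202),nut=(397,418,246,267),cas=(385,443,198,235)).items():
    m=np.zeros(Z.shape,bool);m[a[2]:a[3],a[0]:a[1]]=1;m&=(Z>.007)&(c['depth']>0);print(n,[np.round(x,1).tolist() for x in rect(P,m)[0]])
cv2.imwrite('pics/F.png',cv2.resize(c['frame'][125:215,250:380,::-1],None,fx=6,fy=6,interpolation=2))
E
python3 fin.py
```

```text
t: 13.05
tool_pos: [0.3885, 0.2785, 0.1874]
orientation: [-1.15, -1.105, 1.24]
force: [0.7, -0.6, -1.0]
opening: 0.0603
top ((696.3923950195312, -53.09796905517578), (129.92694091796875, 98.35015106201172), 89.04369354248047) [[646.0999755859375, -117.19999694824219], [744.5, -118.9000015258789], [746.5999755859375, 11.0], [648.2999877929688, 12.699999809265137]]
 far x@y0 741.0 yaw -1.34 n20  near x@y0 650.2 yaw -1.58 n20
 fence x@y0 742.4 yaw -1.83 n23
side ((695.8145751953125, -52.26905059814453), (143.2426300048828, 92.95050811767578), 88.2808609008789) [[647.2000122070312, -122.5], [740.0999755859375, -125.30000305175781], [744.4000244140625, 17.899999618530273], [651.5, 20.700000762939453]]
 far x@y0 739.6 yaw -2.26 n20  near x@y0 652.2 yaw 0.59 n20
 fence x@y0 749.4 yaw 1.70 n22
13.15 [0.38874032 0.27441715 0.18735076] 0.06053271623048511
ring [[441.2, 221.5], [145.1, 48.5], 42.8]
tee [[645.5, 281.3], [25.2, 100.0], 16.7]
nut [[478.1, -247.1], [41.5, 46.1], 13.0]
cas [[589.9, -268.3], [138.1, 96.1], 88.8]
```

View pics/F.png

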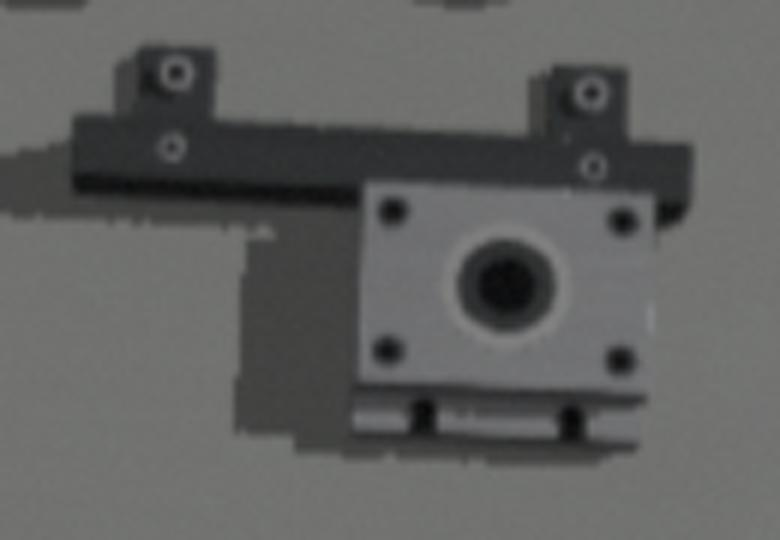

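Flush within the noise: block yaw is -1.3° to -1.6°, fence -1.8° to -2.0°. The last push came from a wide two-finger contact, which could hold the block about half a degree off. I'll seat it again with shut fingers at the middle of the ledge, so it can settle against the fence.

```bash
python3 -m creep '[[[1,-5,0,-2,-4.8,0.6,0],[1,-5,0,-2,0,0,0],[1,-5,0,-2,0,0,0],[1,-5,0,-2,0,0,0],[1,-5,0,-2,0,0,0],[1,-5,2,-1,0,0,0],[1,-2.5,3,-1,0,0,0],[1,0,0,0,0,0,0]]]'
python3 -c "
from h import *
from scipy.spatial.transform import Rotation as R
print(R.from_rotvec(readout.read_state()['orientation']).as_matrix().round(3))"
```

```text
t: 13.95
tool_pos: [0.4846, -0.0486, 0.1313]
orientation: [-1.224, -1.14, 1.2]
force: [-0.5, 0.2, -1.3]
opening: 0.0024
[[ 0.05  -0.031 -0.998]
 [ 0.999 -0.018  0.051]
 [-0.02  -0.999  0.03 ]]
```

```bash
python3 -m creep '[[[1,0,3,-1,-1.7,-1,0],[1,0,4,-2,0,0,0],[1,0,3,-2,0,0,0],[1,0,1.2,-2,0,0,0],[1,0,0,-2,0,0,0],[1,0,0,-1,0,0,0],[1,0,0,0,0,0,0],[1,0,0,0,0,0,0]]]'
```

```text
t: 14.75
tool_pos: [0.583, -0.0619, 0.0147]
orientation: [-1.241, -1.163, 1.192]
force: [-0.1, -0.5, 0.2]
opening: 0.0002
```

```bash
python3 -m creep '[[[1,1,-0.3,-2,0,0,0],[1,0,0,-1,0,0,0],[1,0,0,-0.6,0,0,0],[1,0,0,-0.5,0,0,0],[1,0,0,-0.5,0,0,0],[1,0,0,-0.6,0,0,0],[1,0,0,-0.7,0,0,0],[1,0,0,-0.7,0,0,0]]]'
```

```text
t: 15.55
tool_pos: [0.6242, -0.0546, 0.0156]
orientation: [-1.198, -1.124, 1.217]
force: [-33.5, 2.4, 30.4]
opening: 0.0002
```

```bash
python3 -m creep '[[[1,0,0,0.5,0,0,0],[1,0,0,2,0,0,0],[1,0,-1,5,0,0,0],[1,0,-4,5,0,0,0],[1,0,-4,5,0,0,0],[1,3,-4,4,0,0,0],[1,5,-2,1,0,0,0],[1,5,0,0,0,0,0]]]'
python3 -m creep '[[[1,5,0,0,0,0,0],[1,5,0,0,0,0,0],[1,5,0,0,0,0,0],[1,5,0,0,0,0,0],[1,5,0,0,0,0,0],[1,5,0,0,0,0,0],[1,0,0,0,0,0,0],[1,0,0,0,0,0,0]]]'
python3 fin.py
```

```text
t: 16.35
tool_pos: [0.4371, 0.0722, 0.1488]
orientation: [-1.196, -1.111, 1.213]
force: [2.0, -0.4, -0.0]
opening: 0.0005
t: 17.15
tool_pos: [0.4513, 0.3783, 0.1454]
orientation: [-1.199, -1.121, 1.21]
force: [-0.3, -0.6, 0.2]
opening: 0.0004
top ((694.690185546875, -53.266571044921875), (130.11741638183594, 93.84590148925781), 88.51622772216797) [[646.0999755859375, -117.0999984741211], [739.9000244140625, -119.5], [743.2999877929688, 10.600000381469727], [649.5, 13.0]]
 far x@y0 740.9 yaw -1.37 n20  near x@y0 650.0 yaw -1.18 n20
 fence x@y0 742.6 yaw -1.67 n23
side ((695.7620239257812, -48.701866149902344), (138.23455810546875, 93.1930160522461), 88.46184539794922) [[647.2999877929688, -116.5], [740.5, -119.0], [744.2000122070312, 19.100000381469727], [651.0, 21.600000381469727]]
 far x@y0 742.1 yaw -4.20 n20  near x@y0 653.5 yaw -1.63 n20
 fence x@y0 748.3 yaw 1.28 n22
17.25 [0.45148844 0.37725621 0.145673  ] 0.0002228720697897444
ring [[465.2, 250.4], [53.1, 52.7], 2.3]
tee [[651.6, 280.9], [60.7, 99.5], 2.7]
nut [[478.7, -247.3], [41.1, 45.9], 8.3]
cas [[590.5, -270.7], [93.3, 140.6], 1.6]
```

View pics/F.png

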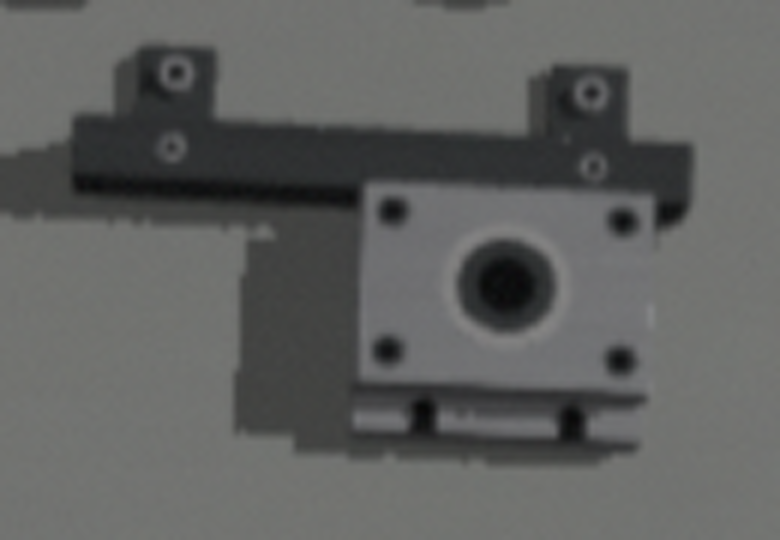

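View pics/topF.png

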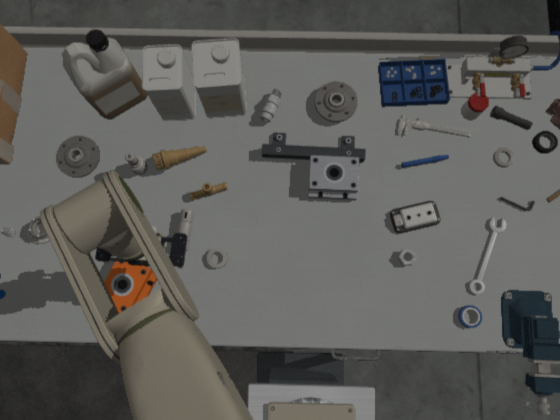

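The second push, at about 33 N, ended at the same x and left the block unchanged, so it is seated against the fence. The bystanders are at their starting pixels and the hand is clear at z = 0.145. I'm handing in.

```bash
python3 -c "
from plant import robot
print(robot.close_job())"
```

```text
the job is handed in; nothing more can be done
None
```

The die block is up against the fence with its plain long side, and the job was handed in at about 17 s with the hand clear. I turned it about 85° clockwise with four shut-finger corner pushes, then pushed it up square on the ledge with two spread fingers. A last shut-finger push seated it at the middle of the ledge.

**Seating:** the final push, at about 33 N, stopped at the same x (0.6242 m) as the one before, and the block did not shift. In the top view it looks flush.

**Angle:** the top camera gave the block's yaw as -1.2° to -1.5° and the fence's as -1.7° to -2.0°. That difference of up to about 0.9° is near the measuring noise, so flushness rests mainly on the push stop and the picture.

**Position along the fence:** the block spans y = -118 to +12 mm and the fence about ±140 mm. The whole side is covered, but the block sits off centre.

**Bystanders:** the ring and nut measured within 1 mm of their start. The last depth fits of the tee (off about 5 mm) and cassette (about 9 mm) disagreed with the first. Their fitted sizes were also noisy, and both sit at their starting pixels in the picture, untouched.

**Side camera and forces:** side-camera edge fits were too noisy to use; its fence yaw read +1.3°. During the two final pushes there was also an upward reaction on the fingers of 26 to 30 N, which presses the block down rather than lifting it.

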